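Check a desk-clamp screw with a thread pitch gauge

TASK

Check the pitch of the desk clamp's screw with the teal-capped thread gauge: lift it out of the rack, set its comb lengthwise along the top of the exposed thread, about midway, and feel for the grooves until all the teeth drop fully home and the leaf sits flat, upright and in line with the screw; keep it pressed there for two seconds, gently all the while so that the thread is not bruised. Then stand it back in the rack slot it came from and let go, leaving the other gauges and everything else lying about where they are.

Things in the scene. Friction and masses are not known exactly. Their poses are not given: they have to be found in the camera images.
- gauge_teal_grip (a point): Gauge to use: black handle with teal cap and band, 46 long (x) x 16 thick (y), over a 4 mm thick steel comb leaf; 82 tall, about 90 g. Point: centre of the handle, 55 above the tooth tips, 27 below the top; the handle starts 28 above the tips. x along the leaf, y across it (grip it so), z up. Starts upright and loose in one of the rack's slots.
- comb (a point): Middle of the tooth-tip line of the teal gauge's comb, 55 below its handle centre, same axes. Four teeth at 10 mm pitch, at -15, -5, 5 and 15 along x, each 6.6 long along x with a flat tip 4.6 long and corners of radius 1, 4 thick, 5 tall; the leaf is 42 long.
- screw_axis (a point): On the clamp screw's axis, midway along its exposed thread (45 each way), 26 above the desk; x along the screw to its knob, z up. Round thread, 10 mm pitch, 34 outside diameter, crests rounded at radius 2.1. Fully home, the tooth tips are 14.5 to 15 above the axis; on the crests up to 17. Where the crests lie along x is not measured and differs each time.
- clamp: Desk clamp: grey C-frame lying on its side, fixed, 52 tall; origin on the desk below screw_axis, same axes. Back bar at y 47 to 69; nut arm at x 47 to 75 and jaw arm at x -96 to -74, both reaching y -21; star knob at x 86 to 112, radius 24; swivel foot at x -59 to -52, radius 18. The screw is stiff and stays put. A contact force over 25 N from the gauge bruises it; wedged in the grooves that is a push of some 10 N.
- rack: Grey gauge rack, 206 x 44 x 36 tall, fixed, origin under its centre, x along its length. Three slots at x -66, 0 and 66, each 45 x 7 and 31 deep, each with one gauge, leaf along the rack. In its slot a gauge hangs by its handle's underside on the rack top: handle centre 63 above the desk, tooth tips 8.
- gauge_violet_grip (a point): Handle centre of the violet-capped gauge (6 mm pitch, same handle), in another slot of the rack; to be left alone.
- gauge_orange_grip (a point): Handle centre of the orange-capped gauge (8 mm pitch, same handle), in another slot of the rack; to be left alone.
- cap_screw_a: Steel cap screw standing on its head on the desk beside the clamp, head 15 across, 31 tall; origin at its foot. Bystander.
- cap_screw_b: Second such cap screw. Bystander.
- foot_cap: Black rubber cap disc beside the clamp, 38 across, 8 thick; origin under its centre. Bystander.
- t_driver: T-handle driver lying on the desk at the side, 120 long, 110 over the handle, 22 tall; origin under the handle's middle. Bystander.
- mount_plate: Flat black steel mounting plate on the desk at the side, 170 x 108 x 5; origin under its centre. Bystander.
- slot_bracket: Small black slotted bracket on the desk at the side, 114 x 50 x 5; origin near its middle. Bystander.
Things that resemble listed ones, but are neither listed nor needed, are in the scene too. What is shaped like the part that bears gauge_teal_grip but pink or white is not meant.

How it is judged:
On the way:
1. the teal comb is pressed (over 2 N) fully home in the thread for 1 s: tips under 15.6 mm above the axis, within 3 mm sideways, 24 mm of midway, 0.06 rad of in line, 0.12 rad of upright (z of comb in the frame of screw_axis between 0.0125 and 0.0156 m and y of comb in the frame of screw_axis between -0.003 and 0.003 m and x of comb in the frame of screw_axis between -0.024 and 0.024 m and angle between the x axis of comb and the x axis of screw_axis, either way round below 0.06 rad and angle between comb's own z axis and vertical below 0.12 rad and contact force between gauge_teal and clamp above 2 N), for 1 s.
At the end, for the whole second after the job is handed in: The teal gauge stands at rest and released in the slot it came from, its handle centre within 6 mm of where it started and upright within 0.12 rad; the other two gauges are within 12 mm of their starts, and the cap screws, rubber cap, driver, mounting plate and bracket within 20 mm (distance of gauge_teal_grip from where it was at the start of the episode below 0.006 m and angle between gauge_teal_grip's own z axis and vertical below 0.12 rad and linear speed of gauge_teal below 0.02 m/s and contact force between the fingers and gauge_teal below 0.05 N and distance of each of gauge_violet_grip, gauge_orange_grip from where it was at the start of the episode below 0.012 m and distance of each of cap_screw_a, cap_screw_b, foot_cap, t_driver, mount_plate, slot_bracket from where it was at the start of the episode below 0.02 m); the robot touches nothing.
It fails at once if the gauge is pressed on the clamp or its screw with more than 25 N (contact force between gauge_teal and clamp above 25 N).
It fails at once if another gauge in the rack is moved more than 12 mm (distance of any of gauge_violet_grip, gauge_orange_grip from where it was at the start of the episode above 0.012 m).
It fails at once if a loose screw, cap, driver, plate or bracket is moved more than 20 mm (distance of any of cap_screw_a, cap_screw_b, foot_cap, t_driver, mount_plate, slot_bracket from where it was at the start of the episode above 0.02 m).
It also fails if it takes over 64 s, if anything falls off the work surface, if the arm or the gripper's body presses on something with over 40 N, if the wrist force passes 120 N, or if a joint passes its speed limit or range.

ROBOT

A 6-joint arm with a two-finger parallel gripper is mounted at the origin on the work surface. World frame = base frame: x ahead of the robot, y to its left, z up, the work surface at z = 0. Lengths are in m, angles in rad, forces in N, time in s.
With the tool pointing down it reaches from about 0.3 to 1 m from the base axis. Payload 5.1 kg.
Tool frame: the origin (TCP) lies on the centre line of the jaws, within the pads' length; the fingertips stand 25 mm ahead of it and the grasp point (between the pads) lies 6 mm ahead of it; z points along the fingers, y is the line along which they close (so a half turn about z gives the same grasp; the last joint's range is limited). The gripper opens to 95 mm and grips with 3 to 60 N. Pads are 20 mm wide; open, the fingers measure 119 mm over their backs; the gripper's body (75 mm by 180 mm) begins 59 mm behind the grasp point.
Start: joints at [-1.196, 0.124, 1.65, -0, 1.367, -0.083], TCP at [0.287, -0.583, 0.24] pointing down, gripper open.
Joint ranges: [-2.61, 2.61], [-1.02, 2.33], [0.03, 2.71], [-1.35, 4.49], [0.32, 2.68], [-2.91, 2.91]. Speed limits (rad/s): [2.57, 2.57, 3.14, 3.14, 3.14, 3.14].

INTERFACE

Orientations are given as a rotation vector (axis times angle).
In Python, from plant import manip gives the robot as it stands.
- The arm moves only by the tool jog_arm, never from a script. Its argument "plan" is text: rows parted by semicolons, each of 7 numbers parted by spaces: the turn, a rotation vector about the tool's x, y, z in rad, then the shift along the tool's x, y, z in cm, then the closure in counts, from 0 (fully open) to 255 (shut). A call has 1 to 20 rows; each row shifts and turns the commanded pose from where the row before left it, along the tool's axes as they then stand; what a row does not reach is not made up. A row lasts 1/10 s, in which the tool goes at most 50 mm and 8.59 degrees, less where a joint would pass 70% of its speed; a pose out of reach is approached as far as the arm can. A call with a gripper value outside its range is refused whole. The fingers move at their own pace and stop on an object; the grip force is fixed at half the most. Time passes only in rows, so rows that do not move let the fingers close. It gives the time, the measured TCP pose, the force, the opening and the grip force at its end, in the units of the state.
- manip.get_obs(): the state, without advancing time (a new reading comes with each control period).
- manip.grab_frame(name): name is "scene" or "top"; returns the picture (480x640x3 uint8, blue, green, red); there is no depth.
- manip.camera_model(name): a dict with "fx", "fy", "cx", "cy" (pixels), "k1" (the pictures are not rectified: a ray, as slopes to the right and down, at radius r is drawn at 1 + k1 r^2 times it, then the intrinsics apply), "view" (4x4, takes a point from world to camera coordinates). Camera axes: x right, y up, looking along -z (the intrinsics and any distortion apply to the point x, -y, -z); pixel columns grow to the right and rows downward; lengths in m; the calibration is good to about 2 mm. A picture is of the moment at which its call begins. camera_model takes no time and is no camera call.
- manip.job_done(): hands the job in; it is judged then, once.
The state is a dict: "t": time; "joint_pos": joint angles; "joint_velocities": joint speeds; "effort": joint torques, N m; "tool_pos": TCP position; "orientation": TCP orientation; "force": force on the tool from outside, world axes, zero at the start; "wrist_torque": the same for the moment, N m; "opening": opening from 0.0 (shut) to 1.0 (fully open); "grip_force": force on a finger pad.
Only numpy, scipy, OpenCV 4.12 (cv2) and the standard library are available. Lean on these libraries where they do the work, as an engineer would, in place of code of your own. Each camera call takes 0.05 s, during which the arm holds its last target. There are 200 camera calls.

## Working session

There is one attempt and no reset: what is moved stays moved. The work goes in short steps, Python scripts to look and compute and a tool call to move; the robot and the scene stay as the last step left them, time stands still between calls to the robot, and variables do not carry over. Pictures are saved under pics/ and viewed, at most 10 in all, crops included, and the job is handed in when it is done.

Besides the shell and the picture viewer there is one more tool, called after "Request:" by a JSON object that holds its "api" and its "payload", one argument or row to a line. jog_arm: Moves the arm, as the interface text tells. Its arguments: {"type":"object","properties":{"plan":{"type":"string"}},"required":["plan"]}

```bash
mkdir -p pics
python3 - <<'E'
from plant import manip
import cv2
for n in("scene","top"):
    cv2.imwrite(f"pics/{n}0.png",manip.grab_frame(n)); c=manip.camera_model(n); print(n,c)
print(manip.get_obs())
E
```

```text
scene {'fx': 450.46092400446844, 'fy': 450.46092400446844, 'cx': 317.161587537244, 'cy': 233.50174939066707, 'k1': -0.05601716234757925, 'view': array([[ 0.84040265,  0.54193596,  0.00536588, -0.46862542],
       [-0.43503691,  0.6686591 ,  0.60302396,  0.19113539],
       [ 0.32321243, -0.50911729,  0.79770503, -1.2089639 ],
       [ 0.        ,  0.        ,  0.        ,  1.        ]])}
top {'fx': 474.2145435192458, 'fy': 474.2145435192458, 'cx': 308.2498599816957, 'cy': 232.63510537943253, 'k1': -0.0669372715348003, 'view': array([[-2.94074520e-02, -9.99567458e-01, -3.12578440e-04,
        -1.75856870e-03],
       [ 9.97481991e-01, -2.93662843e-02,  6.45546195e-02,
        -5.20940390e-01],
       [-6.45358762e-02,  1.58659551e-03,  9.97914126e-01,
        -1.16642117e+00],
       [ 0.00000000e+00,  0.00000000e+00,  0.00000000e+00,
         1.00000000e+00]])}
{'t': 0.1, 'joint_pos': array([-1.19559712e+00,  1.24423207e-01,  1.65150343e+00, -1.60519136e-05,
        1.36750957e+00, -8.25867276e-02]), 'joint_velocities': array([-0.00073358, -0.00172587, -0.00254002,  0.00086586,  0.00266391,
        0.00083599]), 'effort': array([-1.64400785e-05, -4.18879652e+01, -3.61095893e+01,  7.75731378e-02,
        4.61779966e-02, -7.50144181e-05]), 'tool_pos': array([ 0.2870612 , -0.58259323,  0.23854083]), 'orientation': array([-3.05787894e+00, -7.12417471e-01,  4.46338964e-04]), 'force': array([ 0.02793373, -0.38914549, -0.36629204]), 'wrist_torque': array([ 0.00523873,  0.02144176, -0.01622302]), 'grip_force': 0.0, 'opening': 1.002735794645473}
```

View pics/scene0.png

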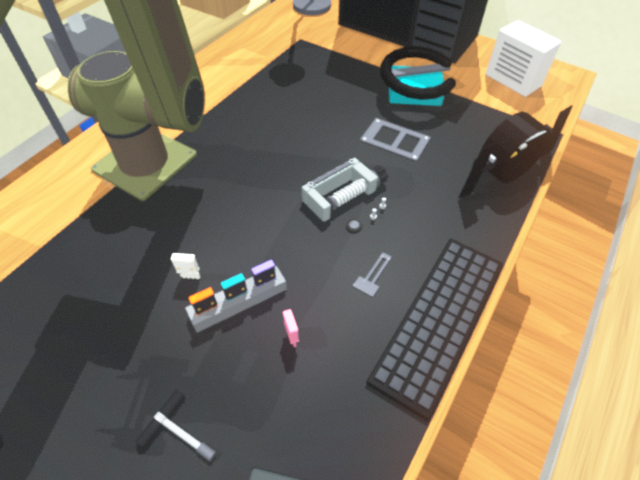

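View pics/top0.png

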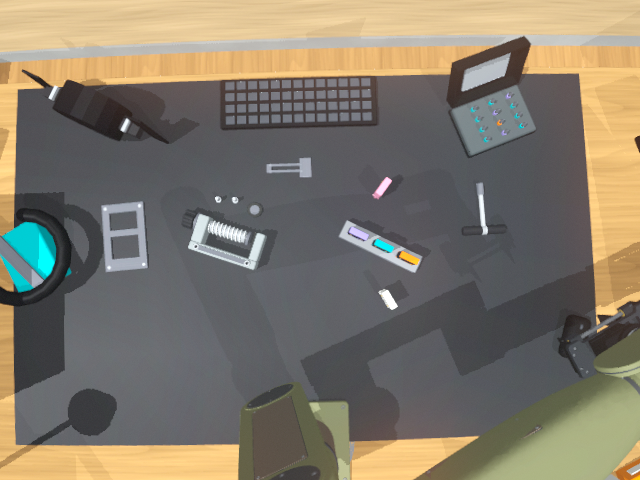

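The first two pictures show the rack at top (381,246), with violet (358,233), teal (384,245) and orange (408,258) gauges. The clamp screw is at top (228,232). Pink (382,187) and white (388,298) are loose decoys. The middle teal-capped one in the rack fits the description; I'll confirm it in an enlarged crop.

Run:
```python
import cv2,numpy as np
t=cv2.imread("pics/top0.png");s=cv2.imread("pics/scene0.png")
f=lambda im,x,y:cv2.resize(im[y:y+60,x:x+80] if 0 else im[y:y+75,x:x+100],(800,600),interpolation=cv2.INTER_CUBIC)
cv2.imwrite("pics/c1.png",f(t,332,208));cv2.imwrite("pics/c2.png",f(t,178,200))
```

```text
(no output)
```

View pics/c1.png

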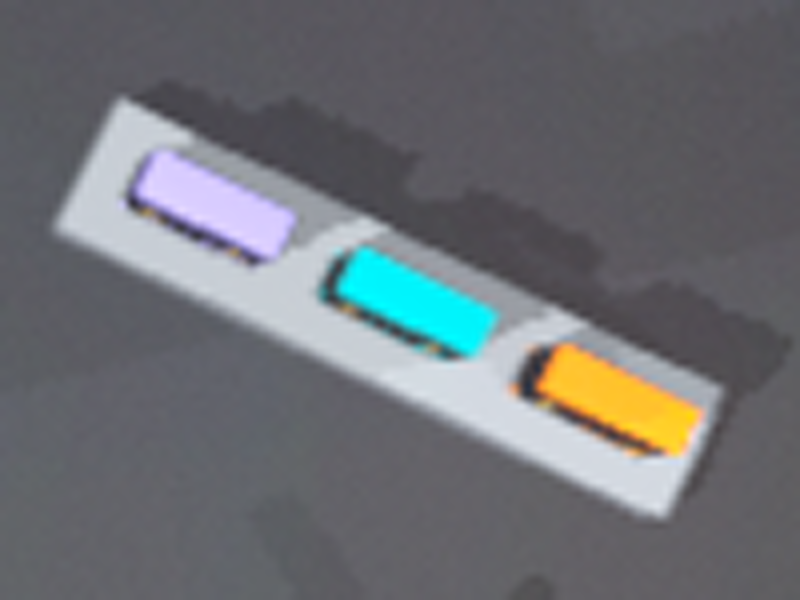

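View pics/c2.png

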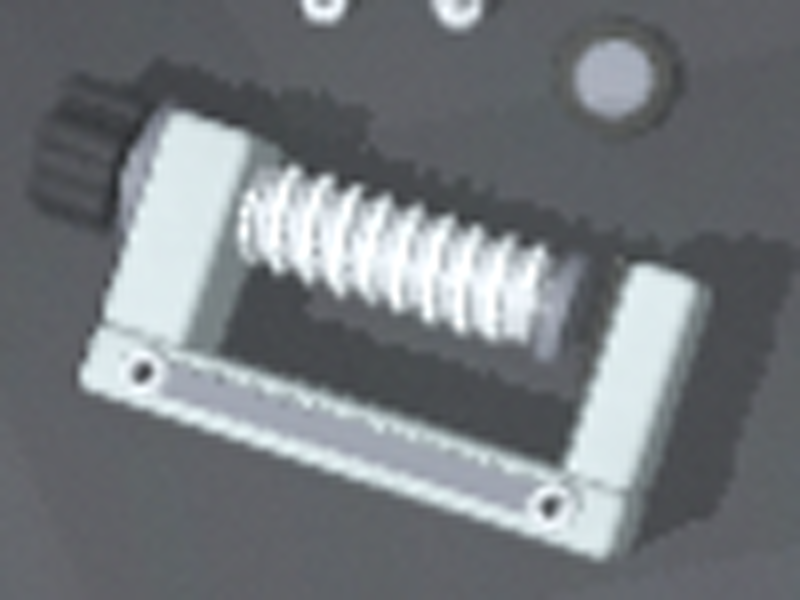

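Crop c1 confirms it: the teal cap is in the middle slot, centred near crop (417,303), with rack top corners at (122,95), (722,388), (665,520) and (55,230). Crop c2 shows the clamp's nut arm end corners at (165,108) and (255,143), jaw arm end corners at (640,262) and (708,290), back corner (610,558) and inner corner (568,478).

```bash
cat > h.py <<'E'
import numpy as np,cv2
from plant import manip
from scipy.optimize import least_squares
from scipy.spatial.transform import Rotation as R
def proj(P,n="top"):
    c=manip.camera_model(n);q=np.atleast_2d(P)@c["view"][:3,:3].T+c["view"][:3,3]
    s=np.c_[q[:,0],-q[:,1]]/-q[:,2:];s=s*(1+c["k1"]*(s**2).sum(1,keepdims=True))
    return s*[c["fx"],c["fy"]]+[c["cx"],c["cy"]]
def place(L,p):
    a=p[2];M=np.array([[np.cos(a),-np.sin(a)],[np.sin(a),np.cos(a)]])
    L=np.asarray(L,float);return np.c_[L[:,:2]@M.T+p[:2],L[:,2]]
def fit(L,uv,p0,n="top"):
    r=least_squares(lambda p:(proj(place(L,p),n)-uv).ravel(),p0);return r.x,r.fun.reshape(-1,2)
E
cat > m1.py <<'E'
from h import *
cr=lambda l,o:(np.array(l)+.5)/8-.5+o
h=.036
uv=cr([(122,95),(722,388),(665,520),(55,230)],(332,208))
L=np.array([(.103,-.022,h),(-.103,-.022,h),(-.103,.022,h),(.103,.022,h)])
p,r=fit(L,uv,(.5,-.15,1.1));print("rack",p.round(4),r.round(1).tolist())
uvg=cr([(358,248),(498,315),(473,357)],(332,208))
g,r=fit([(.023,-.008,.09),(-.023,-.008,.09),(-.023,.008,.09)],uvg,p);print("teal",g.round(4),r.round(1).tolist())
uv=cr([(165,108),(255,143),(640,262),(708,290),(610,558),(568,478)],(178,200))
L=np.array([(75,-21,52),(47,-21,52),(-74,-21,52),(-96,-21,52),(-96,69,52),(-74,47,52)])/1000
q,r=fit(L,uv,(.5,.18,1.3));print("clamp",q.round(4),r.round(1).tolist())
# residual in scene cam
print(proj(place([(0,0,.09)],p),"scene"),proj(place([(0,0,.043)],q),"scene"))
# thread ends predicted in crop c2
t=place([(x,0,.026) for x in(-.045,0,.045)],q);print((proj(t)-(178,200))*8+3.5)
# crest profile along top
im=cv2.cvtColor(cv2.imread("pics/top0.png"),cv2.COLOR_BGR2GRAY).astype(float)
xs=np.arange(-.035,.035,.0005);best=0
for y in(-.004,-.002,0,.002,.004):
    u=proj(place([(x,y,.043) for x in xs],q)).astype(np.float32)
    v=cv2.remap(im.astype(np.float32),u[:,:1],u[:,1:],cv2.INTER_CUBIC)[:,0]
    c=np.sum((v-v.mean())*np.exp(-2j*np.pi*xs/.01));print(y,round(abs(c)),"bright phase mm",round(-np.angle(c)/2/np.pi*10,2))
E
python3 m1.py
```

```text
rack [ 0.4812 -0.1932  1.0916] [[-0.4, 0.4], [0.2, 0.1], [-0.2, -0.2], [0.3, -0.4]]
teal [ 0.4805 -0.1921  1.0988] [[-0.3, -0.3], [0.0, -0.3], [0.3, 0.6]]
clamp [0.5279 0.1839 1.2319] [[0.8, 0.6], [0.4, -0.3], [-0.6, -0.1], [-0.5, -0.9], [0.2, 1.1], [-0.3, -0.4]]
[[231.47325866 280.85347307]] [[347.88626061 188.23627678]]
[[534.38242276 302.57782669]
 [396.94548092 258.42723193]
 [260.07602334 214.41916232]]
-0.004 1424 bright phase mm -2.5
-0.002 1315 bright phase mm -2.46
0 1273 bright phase mm -2.4
0.002 1155 bright phase mm -2.54
0.004 1278 bright phase mm -3.32
```

Request:
{"api": "jog_arm", "payload": {
  "plan": "0 0 -0.128 0 0 0 0;0 0 -0.128 0 0 0 0;0 0 -0.128 0 0 0 0;0 0 -0.127 0 0 0 0;0 0 -0.127 0 0 0 0;0 0 0 2.4 -0.05 0 0;0 0 0 3.4 -0.05 0 0;0 0 0 3.4 -0.05 0 0;0 0 0 3.4 -0.05 0 0;0 0 0 3.4 -0.05 0 0;0 0 0 3.4 -0.05 0 0;0 0 0 3.4 -0.05 0 0;0 0 0 3.4 -0.05 0 0;0 0 0 3.4 -0.05 0 0;0 0 0 3.4 -0.05 0 0;0 0 0 3.4 -0.05 0 0;0 0 0 3.4 -0.05 0 0;0 0 0 3.4 -0.05 0 0;0 0 0 0 0 0 0;0 0 0 0 0 0 0"
}}

```text
t: 2.1
tool_pos: [0.4789, -0.1955, 0.2392]
orientation: [-2.68, -1.639, 0.001]
force: [0.2, -0.1, 0.4]
opening: 1.002
grip_force: 0.0
```

```bash
cat > go.py <<'E'
import sys
from h import *
# go.py x y z yaw : tool-frame displacement (cm) to target TCP, and turn
o=manip.get_obs();x,y,z,a=map(float,sys.argv[1:5])
Rt=R.from_rotvec(o["orientation"]);T=R.from_euler("z",a)*R.from_euler("x",np.pi)
print("t",o["t"],"pos",o["tool_pos"].round(4),"F",o["force"].round(2),"open",round(o["opening"],3),"grip",round(o["grip_force"],1),"q",o["joint_pos"].round(2))
print("shift cm",(Rt.inv().apply(np.array([x,y,z])-o["tool_pos"])*100).round(2),"turn",(Rt.inv()*T).as_rotvec().round(4),
 "shift after turn",(T.inv().apply(np.array([x,y,z])-o["tool_pos"])*100).round(2))
E
python3 go.py .481 -.1927 .069 1.094
```

```text
t 2.1 pos [ 0.4789 -0.1955  0.2392] F [ 0.17 -0.11  0.38] open 1.002 grip 0.0 q [-0.49 -0.17  1.94 -0.    1.37 -0.02]
shift cm [ 0.35  0.07 17.02] turn [-0.0007  0.0005  0.0035] shift after turn [ 0.34  0.06 17.02]
```

Request:
{"api": "jog_arm", "payload": {
  "plan": "0 0 0 0.2 0.06 2.5 0;0 0 0 0.15 0 3 0;0 0 0 0 0 3 0;0 0 0 0 0 3 0;0 0 0 0 0 2 0;0 0 0 0 0 1.5 0;0 0 0 0 0 1.0 0;0 0 0 0 0 1.0 0;0 0 0 0 0 0 0;0 0 0 0 0 0 0"
}}

```text
t: 3.1
tool_pos: [0.4816, -0.1934, 0.0702]
orientation: [2.681, 1.636, 0.001]
force: [0.7, -0.5, 0.4]
opening: 0.999
grip_force: 0.0
```

```bash
python3 go.py .481 -.1927 .069 1.094
python3 - <<'E'
import cv2;from h import *
s=manip.grab_frame("scene");t=manip.grab_frame("top")
f=lambda im,x,y:cv2.resize(im[y:y+100,x:x+66],(396,600),interpolation=cv2.INTER_CUBIC)
cv2.imwrite("pics/g1.png",np.hstack([f(s,200,240),f(t,350,200)]))
E
```

```text
t 3.1 pos [ 0.4816 -0.1934  0.0702] F [ 0.66 -0.5   0.39] open 0.999 grip 0.0 q [-0.49  0.01  2.08 -0.    1.06 -0.01]
shift cm [ 0.04 -0.09  0.12] turn [0.001  0.     0.0017] shift after turn [ 0.04 -0.09  0.12]
```

View pics/g1.png

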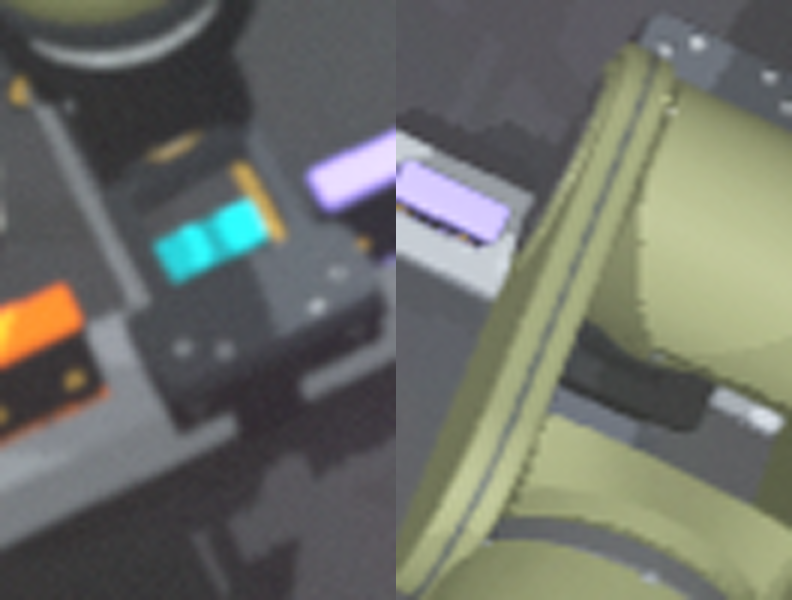

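The picture shows the fingers straddling the teal cap (scene half, about (210,240)), clear of the violet and orange gauges. I'll close on it.

Request:
{"api": "jog_arm", "payload": {
  "plan": "0 0 0 0.04 -0.08 0.1 150;0 0 0 0 0 0 200;0 0 0 0 0 0 255;0 0 0 0 0 0 255;0 0 0 0 0 0 255;0 0 0 0 0 0 255;0 0 0 0 0 0 255;0 0 0 0 0 0 255;0 0 0 0 0 0 255;0 0 0 0 0 0 255;0 0 0 0 0 0 255;0 0 0 0 0 0 255"
}}

```text
t: 4.4
tool_pos: [0.4815, -0.1928, 0.0691]
orientation: [2.68, 1.635, 0.002]
force: [3.3, -1.0, -1.3]
opening: 0.167
grip_force: 30.0
```

```bash
python3 go.py .481 -.1927 .069 1.094
```

```text
t 4.4 pos [ 0.4815 -0.1928  0.0691] F [ 3.28 -0.96 -1.26] open 0.167 grip 30.0 q [-0.48  0.01  2.08  0.    1.05 -0.01]
shift cm [-0.01 -0.05  0.01] turn [ 0.0024 -0.      0.0016] shift after turn [-0.01 -0.05  0.01]
```

Request:
{"api": "jog_arm", "payload": {
  "plan": "0 0 0 0 0 -0.5 255;0 0 0 0 0 -1.2 255;0 0 0 0 0 -2 255;0 0 0 0 0 -2.5 255;0 0 0 0 0 -2.5 255;0 0 0 0 0 -2.3 255;0 0 0 0 0 -1 255;0 0 0 0 0 0 255"
}}

```text
t: 5.2
tool_pos: [0.4811, -0.1926, 0.19]
orientation: [2.68, 1.636, 0.002]
force: [1.1, -0.1, 0.1]
opening: 0.167
grip_force: 30.0
```

```bash
python3 go.py .5275 .1814 .121 1.24
```

```text
t 5.2 pos [ 0.4811 -0.1926  0.19  ] F [ 1.11 -0.08  0.13] open 0.167 grip 30.0 q [-0.48 -0.14  1.99 -0.    1.28 -0.01]
shift cm [ 35.38 -12.99   6.87] turn [ 0.0022  0.0002 -0.1442] shift after turn [36.88 -7.76  6.9 ]
```

Request:
{"api": "jog_arm", "payload": {
  "plan": "0 0 -0.072 0 0 0 255;0 0 -0.072 0 0 0 255;0 0 0 1.28 -0.27 0 255;0 0 0 3.0 -0.63 0 255;0 0 0 3.0 -0.63 0 255;0 0 0 3.0 -0.63 0 255;0 0 0 3.0 -0.63 0 255;0 0 0 3.0 -0.63 0 255;0 0 0 3.0 -0.63 0 255;0 0 0 3.0 -0.63 0 255;0 0 0 3.0 -0.63 0 255;0 0 0 3.0 -0.63 0 255;0 0 0 3.0 -0.63 0 255;0 0 0 3.0 -0.63 0 255;0 0 0 2.6 -0.56 0 255;0 0 0 0 0 1.5 255;0 0 0 0 0 2.5 255;0 0 0 0 0 2 255;0 0 0 0 0 0.9 255;0 0 0 0 0 0 255"
}}

```text
t: 7.2
tool_pos: [0.525, 0.181, 0.1167]
orientation: [-2.556, -1.823, 0.008]
force: [0.2, 0.4, -1.4]
opening: 0.17
grip_force: 30.0
```

```bash
python3 go.py .5275 .1814 .121 1.24
python3 - <<'E'
import cv2;from h import *
s=manip.grab_frame("scene");t=manip.grab_frame("top")
cv2.imwrite("pics/s2.png",s);cv2.imwrite("pics/t2.png",t)
cv2.imwrite("pics/g2.png",cv2.resize(s[140:215,300:400],(800,600),interpolation=cv2.INTER_CUBIC))
E
```

```text
t 7.2 pos [0.525  0.181  0.1167] F [ 0.24  0.45 -1.38] open 0.17 grip 30.0 q [ 0.24  0.03  1.97 -0.    1.15  0.57]
shift cm [ 0.12  0.22 -0.43] turn [-0.0046  0.003  -0.0011] shift after turn [ 0.12  0.22 -0.43]
```

View pics/g2.png

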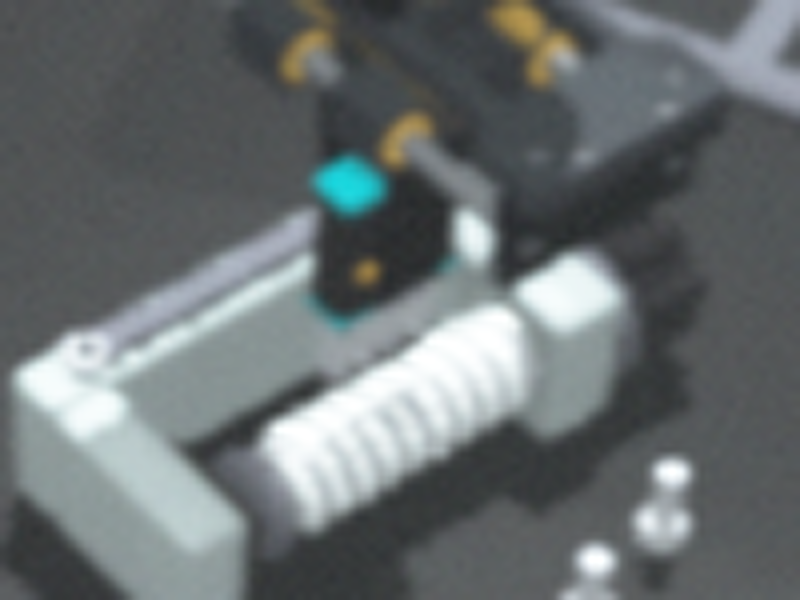

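The crop shows the gauge held upright over the thread. The handle's lower left corners are at crop (340,325) and (315,300), the cap at (350,183) and the tooth line near (320,375). The nut arm's front top corner is at about (555,325).

Run:
```python
from h import *
q=(.5279,.1839,1.232);g=(.525,.181,1.24);zt=.1167-.0611
f=lambda P:((proj(P,"scene")-(300,140))*8+3.5).round(0).tolist()
print("gauge", f(place([(-.023,-.008,zt+.028),(-.023,.008,zt+.028),(.023,-.008,zt+.028),(0,0,zt+.082),(-.023,-.008,zt+.082),(-.023,.008,zt+.082),(-.015,0,zt),(.015,0,zt)],g)))
print("clamp", f(place([(.047,-.021,.052),(.075,-.021,.052),(-.074,-.021,.052),(-.096,-.021,.052),(-.096,.069,.052)],q)))
print("thread",f(place([(-.045,0,.043),(.045,0,.043),(-.052,0,.026)],q)))
for d in((.001,0),(0,.001)):print(np.subtract(f(place([(d[0],d[1],.05)],q)),f(place([(0,0,.05)],q))))
```

```text
gauge [[339.0, 348.0], [304.0, 317.0], [458.0, 279.0], [392.0, 164.0], [349.0, 215.0], [312.0, 184.0], [338.0, 385.0], [413.0, 341.0]]
clamp [[550.0, 341.0], [618.0, 301.0], [241.0, 524.0], [182.0, 559.0], [-2.0, 378.0]]
thread [[272.0, 457.0], [498.0, 324.0], [252.0, 505.0]]
[[ 2. -2.]]
[[-2. -2.]]
```

Run:
```python
import cv2
s=cv2.imread("pics/s2.png")[155:200,320:380]
cv2.imwrite("pics/g3.png",cv2.resize(s,(800,600),interpolation=cv2.INTER_CUBIC))
```

```text
(no output)
```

View pics/g3.png

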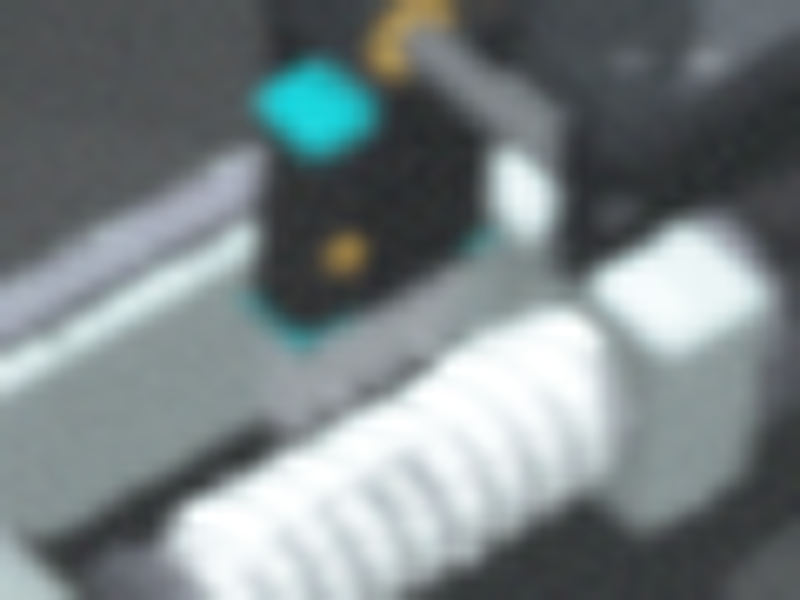

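The close crop agrees: the leaf is in line with the thread, a little behind its top, with tooth line from about (275,420) to (480,330). I'll correct sideways and lower to just above the crests.

Request:
{"api": "jog_arm", "payload": {
  "plan": "-0.004 0.003 0 0.06 0.12 0 255;0 0 0 0.06 0.13 0.2 255;0 0 0 0 0 0.3 255;0 0 0 0 0 0.3 255;0 0 0 0 0 0.1 255;0 0 0 0 0 0 255;0 0 0 0 0 0 255"
}}

```text
t: 8.0
tool_pos: [0.5299, 0.182, 0.1106]
orientation: [2.556, 1.824, 0.007]
force: [-0.6, 0.0, -0.9]
opening: 0.168
grip_force: 30.0
```

```bash
python3 go.py .5275 .1814 .104 1.24
```

```text
t 8.0 pos [0.5299 0.182  0.1106] F [-0.58  0.   -0.94] open 0.168 grip 30.0 q [0.23 0.04 1.97 0.   1.13 0.57]
shift cm [-0.13 -0.21  0.66] turn [ 0.0039 -0.003  -0.0002] shift after turn [-0.13 -0.21  0.66]
```

Request:
{"api": "jog_arm", "payload": {
  "plan": "0.004 -0.003 0 -0.13 -0.2 0.2 255;0 0 0 0 0 0 255;0 0 0 0 0 0 255;0 0 0 0 0 0 255;0 0 0 0 0 0 255"
}}

```text
t: 8.5
tool_pos: [0.5277, 0.1814, 0.1087]
orientation: [2.557, 1.825, 0.0]
force: [0.8, 0.8, -0.3]
opening: 0.167
grip_force: 30.0
```

```bash
python3 go.py .5275 .1814 .104 1.24
```

```text
t 8.5 pos [0.5277 0.1814 0.1087] F [ 0.85  0.82 -0.34] open 0.167 grip 30.0 q [ 0.23  0.04  1.97 -0.    1.13  0.57]
shift cm [-0.01 -0.02  0.47] turn [ 0.0002 -0.0001 -0.0002] shift after turn [-0.01 -0.02  0.47]
```

Request:
{"api": "jog_arm", "payload": {
  "plan": "0 0 0 0 0 0.15 255;0 0 0 0 0 0.1 255;0 0 0 0 0 0.05 255;0 0 0 0 0 0.05 255;0 0 0 0 0 0.05 255;0 0 0 0 0 0 255;0 0 0 0 0 0 255;0 0 0 0 0 0 255"
}}

```text
t: 9.3
tool_pos: [0.5276, 0.1814, 0.1047]
orientation: [-2.557, -1.825, -0.0]
force: [0.1, 0.2, -1.1]
opening: 0.17
grip_force: 30.0
```

Request:
{"api": "jog_arm", "payload": {
  "plan": "0 0 0 0 0 0.05 255;0 0 0 0 0 0 255;0 0 0 0 0 0 255;0 0 0 0 0 0 255"
}}

```text
t: 9.7
tool_pos: [0.5276, 0.1814, 0.1042]
orientation: [2.557, 1.825, 0.0]
force: [-0.5, -0.7, -1.2]
opening: 0.171
grip_force: 30.0
```

Request:
{"api": "jog_arm", "payload": {
  "plan": "0 0 0 0 0 0.05 255;0 0 0 0 0 0 255;0 0 0 0 0 0 255;0 0 0 0 0 0 255"
}}

```text
t: 10.1
tool_pos: [0.5276, 0.1814, 0.1037]
orientation: [2.557, 1.825, -0.0]
force: [-0.2, 1.1, -1.4]
opening: 0.167
grip_force: 30.0
```

Request:
{"api": "jog_arm", "payload": {
  "plan": "0 0 0 0 0 0.05 255;0 0 0 0 0 0 255;0 0 0 0 0 0 255;0 0 0 0 0 0 255"
}}

```text
t: 10.5
tool_pos: [0.5276, 0.1814, 0.1031]
orientation: [-2.557, -1.825, 0.0]
force: [-0.1, 0.1, -1.6]
opening: 0.17
grip_force: 30.0
```

Request:
{"api": "jog_arm", "payload": {
  "plan": "0 0 0 0 0 0.04 255;0 0 0 0 0 0 255;0 0 0 0 0 0 255;0 0 0 0 0 0 255"
}}

```text
t: 10.9
tool_pos: [0.5277, 0.1814, 0.1029]
orientation: [2.557, 1.825, 0.0]
force: [-0.6, -0.9, -1.7]
opening: 0.167
grip_force: 30.0
```

Request:
{"api": "jog_arm", "payload": {
  "plan": "0 0 0 0 0 0.04 255;0 0 0 0 0 0 255;0 0 0 0 0 0 255;0 0 0 0 0 0 255"
}}

```text
t: 11.3
tool_pos: [0.5277, 0.1814, 0.1027]
orientation: [2.557, 1.825, 0.0]
force: [-1.4, -1.0, 3.9]
opening: 0.172
grip_force: 30.0
```

Request:
{"api": "jog_arm", "payload": {
  "plan": "0 0 0 0 0 0.03 255;0 0 0 0 0 0 255;0 0 0 0 0 0 255;0 0 0 0 0 0 255"
}}

```text
t: 11.7
tool_pos: [0.5278, 0.1814, 0.1027]
orientation: [2.557, 1.825, 0.0]
force: [-1.9, -0.1, 5.2]
opening: 0.17
grip_force: 30.0
```

Request:
{"api": "jog_arm", "payload": {
  "plan": "0 0 0 0.05 0 0 255;0 0 0 0 0 0 255;0 0 0 0 0 0 255;0 0 0 0 0 0 255"
}}

```text
t: 12.1
tool_pos: [0.5278, 0.1816, 0.1026]
orientation: [2.556, 1.825, -0.001]
force: [-2.1, -2.5, 4.8]
opening: 0.165
grip_force: 30.0
```

```bash
cat > st.py <<'E'
from h import *
o=manip.get_obs();T=R.from_euler("z",1.24)
print("t",o["t"],"local pos mm",(T.inv().apply(o["tool_pos"]-[.5279,.1839,.026+.0611])*1000).round(2),"F local",T.inv().apply(o["force"]).round(2),"M local",T.inv().apply(o["wrist_torque"]).round(3))
E
python3 st.py
```

```text
t 12.1 local pos mm [-2.25 -0.67 15.55] F local [-3.01  1.15  4.76] M local [ 0.36   0.557 -0.005]
```

Request:
{"api": "jog_arm", "payload": {
  "plan": "0 0 0 -0.05 0 0 255;0 0 0 -0.05 0 0 255;0 0 0 0 0 0 255;0 0 0 0 0 0 255;0 0 0 0 0 0 255"
}}

```text
t: 12.6
tool_pos: [0.5278, 0.1808, 0.1023]
orientation: [2.556, 1.825, 0.001]
force: [-1.0, -0.8, 5.0]
opening: 0.167
grip_force: 30.0
```

```bash
python3 st.py
```

```text
t 12.6 local pos mm [-2.93 -0.91 15.21] F local [-1.09  0.65  4.95] M local [-0.007  0.219  0.016]
```

Request:
{"api": "jog_arm", "payload": {
  "plan": "0 0 0 -0.05 0 0 255;0 0 0 0 0 0 255;0 0 0 0 0 0 255;0 0 0 0 0 0 255"
}}

```text
t: 13.0
tool_pos: [0.5271, 0.1802, 0.1015]
orientation: [2.557, 1.825, -0.001]
force: [1.7, -0.6, -0.9]
opening: 0.169
grip_force: 30.0
```

```bash
python3 st.py
```

```text
t 13.0 local pos mm [-3.75 -0.4  14.43] F local [-0.04 -1.79 -0.87] M local [-0.251  0.283 -0.05 ]
```

Request:
{"api": "jog_arm", "payload": {
  "plan": "0 0 0 0 0 0.03 255;0 0 0 0 0 0 255;0 0 0 0 0 0 255;0 0 0 0 0 0 255"
}}

```text
t: 13.4
tool_pos: [0.5271, 0.1803, 0.1015]
orientation: [2.557, 1.825, -0.001]
force: [-0.1, -2.7, -0.0]
opening: 0.167
grip_force: 30.0
```

```bash
python3 st.py
```

```text
t 13.4 local pos mm [-3.71 -0.4  14.42] F local [-2.6  -0.77 -0.02] M local [-0.289  0.493  0.019]
```

Request:
{"api": "jog_arm", "payload": {
  "plan": "0 0 0 0 0 0.03 255;0 0 0 0 0 0 255;0 0 0 0 0 0 255;0 0 0 0 0 0 255"
}}

```text
t: 13.8
tool_pos: [0.5271, 0.1803, 0.1015]
orientation: [2.557, 1.825, -0.001]
force: [-0.7, -3.0, 2.1]
opening: 0.161
grip_force: 30.0
```

```bash
python3 st.py
```

```text
t 13.8 local pos mm [-3.65 -0.44 14.36] F local [-3.05 -0.35  2.14] M local [-0.023  0.766  0.029]
```

Request:
{"api": "jog_arm", "payload": {
  "plan": "0 0 0 -0.02 0 0.01 255;0 0 0 0 0 0 255;0 0 0 0 0 0 255;0 0 0 0 0 0 255"
}}

```text
t: 14.2
tool_pos: [0.5272, 0.1803, 0.1014]
orientation: [-2.557, -1.825, 0.0]
force: [-2.1, -3.2, 3.9]
opening: 0.161
grip_force: 30.0
```

```bash
python3 st.py
python3 - <<'E'
import cv2;from h import *
s=manip.grab_frame("scene");cv2.imwrite("pics/s4.png",s)
cv2.imwrite("pics/g4.png",cv2.resize(s[155:200,320:380],(800,600),interpolation=cv2.INTER_CUBIC))
E
```

```text
t 14.2 local pos mm [-3.67 -0.48 14.33] F local [-3.69  0.95  3.87] M local [0.128 0.736 0.022]
```

View pics/g4.png

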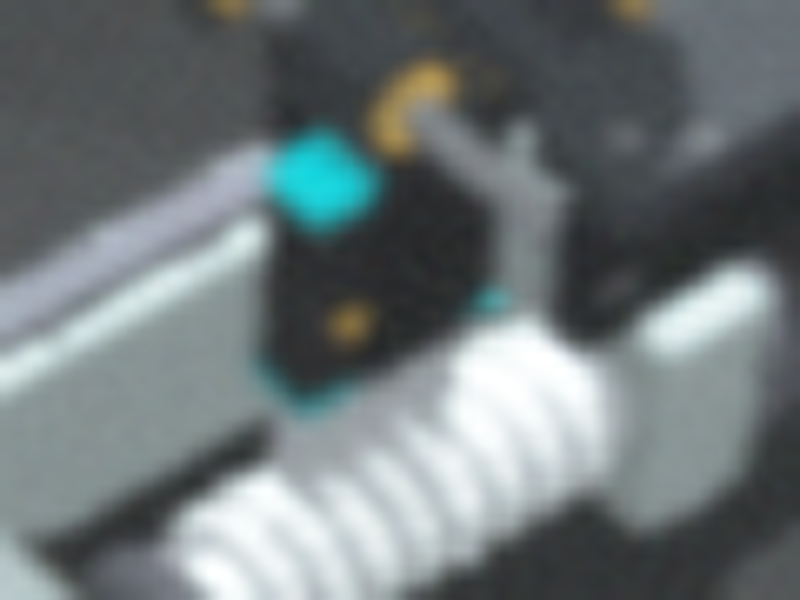

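The crop shows the leaf seated in the thread with crests standing between its teeth; the handle's near lower corner is at crop (310,410). I'll check the sideways position by projection.

Run:
```python
from h import *
q=(.5279,.1839,1.24);g=(.5272,.1803,1.24);zt=.1014-.0611
f=lambda P:((proj(P,"scene")-(320,155))*800/60+6).round(0).tolist()
print("gauge near corner, far corner, right near", f(place([(-.023,-.008,zt+.028),(-.023,.008,zt+.028),(.023,-.008,zt+.028),(-.023,-.008,zt+.082),(-.023,.008,zt+.082)],g)))
print("nut arm near corners",f(place([(.047,-.021,.052),(.075,-.021,.052),(.075,-.021,0)],q)), "inner back bar edge",f(place([(-.02,.047,.052),(-.05,.047,.052)],q)),"thread top",f(place([(-.045,0,.043)],q)))
```

```text
gauge near corner, far corner, right near [[303.0, 448.0], [246.0, 396.0], [498.0, 332.0], [319.0, 231.0], [259.0, 178.0]]
nut arm near corners [[650.0, 366.0], [762.0, 299.0], [732.0, 489.0]] inner back bar edge [[132.0, 317.0], [4.0, 390.0]] thread top [[188.0, 562.0]]
```

The offsets of gauge and clamp from their predictions agree within about 1 px, so it is well centred sideways. The comb is home at about 14.4 mm under a push of about 5 N. Holding.

Request:
{"api": "jog_arm", "payload": {
  "plan": "0 0 0 -0.02 0 0 255;0 0 0 0 0 0 255;0 0 0 0 0 0 255;0 0 0 0 0 0 255;0 0 0 0 0 0 255;0 0 0 0 0 0 255;0 0 0 0 0 0 255;0 0 0 0 0 0 255;0 0 0 0 0 0 255;0 0 0 0 0 0 255;0 0 0 0 0 0 255;0 0 0 0 0 0 255"
}}

```text
t: 15.45
tool_pos: [0.5272, 0.1801, 0.1014]
orientation: [-2.557, -1.825, -0.0]
force: [-1.7, -0.8, 3.3]
opening: 0.167
grip_force: 30.0
```

```bash
python3 st.py
```

```text
t 15.45 local pos mm [-3.78 -0.54 14.28] F local [-1.33  1.35  3.3 ] M local [0.282 0.39  0.045]
```

Request:
{"api": "jog_arm", "payload": {
  "plan": "0 0 0 0 0 0 255;0 0 0 0 0 0 255;0 0 0 0 0 0 255;0 0 0 0 0 0 255;0 0 0 0 0 0 255;0 0 0 0 0 0 255;0 0 0 0 0 0 255;0 0 0 0 0 0 255;0 0 0 0 0 0 255;0 0 0 0 0 0 255;0 0 0 0 0 0 255;0 0 0 0 0 0 255"
}}

```text
t: 16.65
tool_pos: [0.5272, 0.1801, 0.1014]
orientation: [-2.557, -1.825, -0.0]
force: [-1.6, -0.2, 3.0]
opening: 0.165
grip_force: 30.0
```

```bash
python3 st.py
```

```text
t 16.65 local pos mm [-3.83 -0.55 14.26] F local [-0.68  1.42  3.02] M local [0.377 0.194 0.047]
```

Request:
{"api": "jog_arm", "payload": {
  "plan": "0 0 0 0 0 -0.2 255;0 0 0 0 0 -0.5 255;0 0 0 0 0 -1.5 255;0 0 0 0 0 -2.5 255;0 0 0 0 0 -2.5 255;0 0 0 0 0 -2 255;0 0 0 0 0 -0.6 255;0 0 0 0 0 0 255;0 0 0 0 0 0 255"
}}

```text
t: 17.55
tool_pos: [0.5266, 0.1799, 0.1985]
orientation: [-2.557, -1.825, 0.002]
force: [-0.3, 0.0, -1.5]
opening: 0.168
grip_force: 30.0
```

```bash
python3 go.py .4811 -.1926 .11 1.094
```

```text
t 17.55 pos [0.5266 0.1799 0.1985] F [-0.26  0.01 -1.45] open 0.168 grip 30.0 q [ 0.23 -0.05  1.9  -0.    1.29  0.56]
shift cm [-36.71   7.81   8.86] turn [-0.001   0.0008  0.1458] shift after turn [-35.19  13.05   8.85]
```

Request:
{"api": "jog_arm", "payload": {
  "plan": "0 0 0 -1.31 0.25 0 255;0 0 0 -2.8 0.6 0 255;0 0 0 -2.8 0.6 0 255;0 0 0 -2.8 0.6 0 255;0 0 0 -2.8 0.6 0 255;0 0 0 -2.8 0.6 0 255;0 0 0 -2.8 0.6 0 255;0 0 0 -2.8 0.6 0 255;0 0 0 -2.8 0.6 0 255;0 0 0 -2.8 0.6 0 255;0 0 0 -2.8 0.6 0 255;0 0 0 -2.8 0.6 0 255;0 0 0 -2.8 0.6 0 255;0 0 0 -1.8 0.36 0 255;0 0 0.073 0 0 0 255;0 0 0.072 0 0 0 255;0 0 0 0 0 0 255;0 0 0 0 0 0 255;0 0 0 0 0 0 255;0 0 0 0 0 0 255"
}}

```text
t: 19.55
tool_pos: [0.4816, -0.1924, 0.1991]
orientation: [-2.682, -1.636, 0.0]
force: [-0.2, 0.1, -0.9]
opening: 0.167
grip_force: 30.0
```

```bash
python3 go.py .4811 -.1926 .11 1.0955
```

```text
t 19.55 pos [ 0.4816 -0.1924  0.1991] F [-0.23  0.09 -0.9 ] open 0.167 grip 30.0 q [-0.48 -0.14  1.98 -0.    1.3  -0.01]
shift cm [-0.04 -0.03  8.91] turn [-0.0003  0.0001  0.0001] shift after turn [-0.04 -0.03  8.91]
```

Down until the tips are just above the rack top (TCP about 0.105), then settle.

Request:
{"api": "jog_arm", "payload": {
  "plan": "0 0 0 -0.04 -0.03 1.2 255;0 0 0 0 0 2.4 255;0 0 0 0 0 2.4 255;0 0 0 0 0 2 255;0 0 0 0 0 1 255;0 0 0 0 0 0 255;0 0 0 0 0 0 255;0 0 0 0 0 0 255;0 0 0 0 0 0 255"
}}

```text
t: 20.45
tool_pos: [0.4821, -0.1931, 0.1107]
orientation: [2.681, 1.634, 0.002]
force: [0.3, 0.1, -1.5]
opening: 0.17
grip_force: 30.0
```

```bash
python3 go.py .4811 -.1926 .0695 1.0955
```

```text
t 20.45 pos [ 0.4821 -0.1931  0.1107] F [ 0.26  0.06 -1.48] open 0.17 grip 30.0 q [-0.48 -0.05  2.06 -0.    1.13 -0.01]
shift cm [ 0.   -0.12  4.12] turn [ 0.0024  0.     -0.0006] shift after turn [ 0.   -0.11  4.12]
```

Request:
{"api": "jog_arm", "payload": {
  "plan": "0.0024 0 0 0 -0.1 0 255;0 0 0 0 0 0.4 255;0 0 0 0 0 0.3 255;0 0 0 0 0 0.2 255;0 0 0 0 0 0.2 255;0 0 0 0 0 0.1 255;0 0 0 0 0 0 255;0 0 0 0 0 0 255"
}}

```text
t: 21.25
tool_pos: [0.4804, -0.1922, 0.0974]
orientation: [-2.681, -1.634, 0.002]
force: [0.4, -0.1, -1.6]
opening: 0.17
grip_force: 30.0
```

```bash
python3 go.py .4811 -.1926 .0695 1.0955
```

```text
t 21.25 pos [ 0.4804 -0.1922  0.0974] F [ 0.36 -0.13 -1.61] open 0.17 grip 30.0 q [-0.48 -0.03  2.06 -0.    1.11 -0.01]
shift cm [0.   0.08 2.79] turn [-0.0024 -0.     -0.0007] shift after turn [0.   0.08 2.79]
```

Request:
{"api": "jog_arm", "payload": {
  "plan": "-0.0012 0 0 0 0.06 0 255;0 0 0 0 0 0 255;0 0 0 0 0 0.1 255;0 0 0 0 0 0.15 255;0 0 0 0 0 0.15 255;0 0 0 0 0 0.1 255;0 0 0 0 0 0 255;0 0 0 0 0 0 255"
}}

```text
t: 22.05
tool_pos: [0.4814, -0.1928, 0.0924]
orientation: [2.682, 1.635, 0.0]
force: [3.5, -1.9, -2.0]
opening: 0.165
grip_force: 30.0
```

```bash
python3 go.py .4811 -.1926 .0695 1.0955
```

```text
t 22.05 pos [ 0.4814 -0.1928  0.0924] F [ 3.51 -1.88 -2.01] open 0.165 grip 30.0 q [-0.48 -0.03  2.07  0.    1.1  -0.01]
shift cm [ 0.   -0.04  2.29] turn [ 0.0006 -0.     -0.0008] shift after turn [ 0.   -0.04  2.29]
```

Request:
{"api": "jog_arm", "payload": {
  "plan": "0 0 0 0 0.05 0 255;0 0 0 0 0 0.2 255;0 0 0 0 0 0.3 255;0 0 0 0 0 0.3 255;0 0 0 0 0 0.3 255;0 0 0 0 0 0 255;0 0 0 0 0 0 255"
}}

```text
t: 22.75
tool_pos: [0.4815, -0.1929, 0.081]
orientation: [-2.682, -1.635, 0.0]
force: [4.3, -1.5, -3.6]
opening: 0.165
grip_force: 30.0
```

```bash
python3 go.py .4811 -.1926 .0695 1.0955
```

```text
t 22.75 pos [ 0.4815 -0.1929  0.081 ] F [ 4.33 -1.55 -3.56] open 0.165 grip 30.0 q [-0.48 -0.01  2.07  0.    1.08 -0.01]
shift cm [ 0.   -0.05  1.15] turn [-0.0003 -0.     -0.0008] shift after turn [ 0.   -0.05  1.15]
```

Request:
{"api": "jog_arm", "payload": {
  "plan": "0 0 0 0 0.05 0.2 255;0 0 0 0 0 0.3 255;0 0 0 0 0 0.3 255;0 0 0 0 0 0.2 255;0 0 0 0 0 0.08 255;0 0 0 0 0 0 255;0 0 0 0 0 0 255"
}}

```text
t: 23.45
tool_pos: [0.4816, -0.1929, 0.0702]
orientation: [-2.682, -1.634, 0.001]
force: [3.6, -1.5, -2.2]
opening: 0.169
grip_force: 30.0
```

```bash
python3 go.py .4811 -.1926 .0692 1.0955
```

```text
t 23.45 pos [ 0.4816 -0.1929  0.0702] F [ 3.63 -1.53 -2.24] open 0.169 grip 30.0 q [-0.48  0.01  2.08 -0.    1.06 -0.01]
shift cm [ 0.   -0.06  0.1 ] turn [-0.0014  0.     -0.0007] shift after turn [ 0.   -0.06  0.1 ]
```

Nearly seated, about 1 mm to go. I'll lower it, open and wait.

Request:
{"api": "jog_arm", "payload": {
  "plan": "0 0 0 0 0.02 0.07 255;0 0 0 0 0 0.02 255;0 0 0 0 0 0 255;0 0 0 0 0 0 255;0 0 0 0 0 0 180;0 0 0 0 0 0 100;0 0 0 0 0 0 0;0 0 0 0 0 0 0;0 0 0 0 0 0 0;0 0 0 0 0 0 0;0 0 0 0 0 0 0;0 0 0 0 0 0 0;0 0 0 0 0 0 0;0 0 0 0 0 0 0"
}}

```text
t: 24.85
tool_pos: [0.4819, -0.193, 0.0697]
orientation: [-2.682, -1.635, 0.001]
force: [-0.0, -0.2, -0.1]
opening: 0.947
grip_force: 0.0
```

Request:
{"api": "jog_arm", "payload": {
  "plan": "0 0 0 0 0 -1 0;0 0 0 0 0 -2 0;0 0 0 0 0 -3 0;0 0 0 0 0 -3 0;0 0 0 0 0 -3 0;0 0 0 0 0 -3 0;0 0 0 -3 0 0 0;0 0 0 -3.4 0 0 0;0 0 0 -3.4 0 0 0;0 0 0 -3.4 0 0 0;0 0 0 -3.4 0 0 0;0 0 0 -3.4 0 0 0;0 0 0 -3 0 0 0;0 0 0 -2 0 0 0;0 0 0 0 0 0 0;0 0 0 0 0 0 0;0 0 0 0 0 0 0"
}}

```text
t: 26.55
tool_pos: [0.3679, -0.4146, 0.2199]
orientation: [-2.681, -1.636, 0.001]
force: [-0.5, -0.3, -0.1]
opening: 0.997
grip_force: 0.0
```

Run:
```python
import cv2;from h import *
print(manip.get_obs()["opening"],manip.get_obs()["t"])
s=manip.grab_frame("scene");t=manip.grab_frame("top")
f=lambda im,x,y:cv2.resize(im[y:y+100,x:x+66],(396,600),interpolation=cv2.INTER_CUBIC)
cv2.imwrite("pics/g5.png",np.hstack([f(s,200,240),f(t,350,200)]))
```

```text
0.9972036131191534 26.55
```

View pics/g5.png

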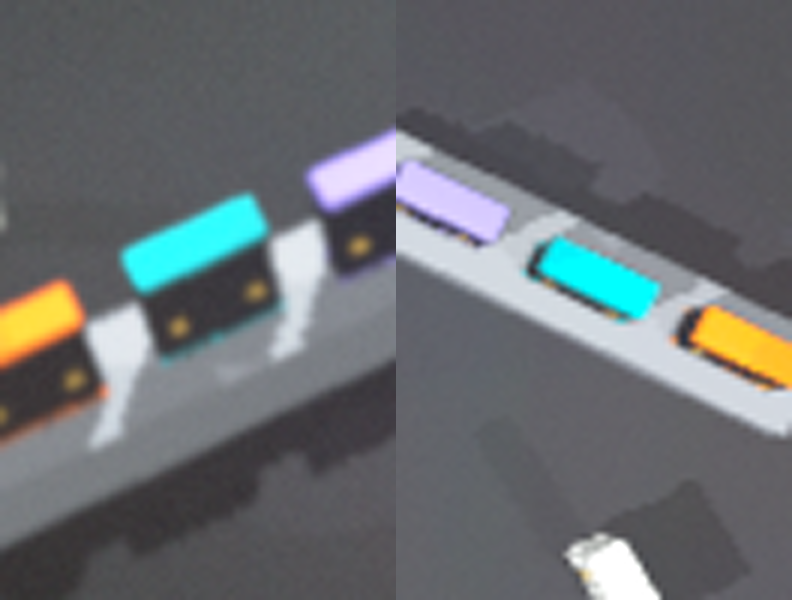

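The picture shows the teal gauge seated upright in the middle slot (top half, about (600,278)) with its neighbours undisturbed. I'll hand it in.

Run:
```python
from h import *
a=cv2.imread("pics/top0.png");b=manip.grab_frame("top")
for im in(a,b):
    m=cv2.inRange(cv2.cvtColor(im,cv2.COLOR_BGR2HSV)[230:262,365:400],(80,150,120),(100,255,255));M=cv2.moments(m,True);print(M["m10"]/M["m00"],M["m01"]/M["m00"])
print(manip.job_done())
```

```text
18.303703703703704 15.303703703703704
18.277372262773724 15.912408759124087
the job is handed in; nothing more can be done
None
```

I pressed the teal gauge's comb home in the screw thread with about 4–5 N for over 2 s, then stood it back in its middle slot and released it, its cap within about 1.5 mm of where it started. I've handed the job in, but no verdict came back. The comb's sideways position on the screw was worked out from the pictures, good to about 1–2 mm.

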